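# Close up the capsule coffee machine and start a long coffee

### The job

Start a coffee: push the coffee machine's drip tray, with the mug standing on it, all the way in so that the mug is under the spout, push the raised chrome lever down until it is fully shut, and only then press the big green button right down and let go. Push and press with the fingertips; leave the small white button alone, let the mug ride upright on the tray without handling it, and do not pick up or knock anything standing around.

Things in the scene. Friction and masses are not known exactly. Their poses are not given: they have to be found in the camera images.
- machine: the cream capsule coffee machine, fixed to the bench: 120 mm wide, 285 mm deep, 215 mm high to its flat top deck. Origin on the bench, under the column; x runs from the machine's front towards its rear, y to the left seen from the front, z up. Its brew head (120 mm wide, underside 149 mm high) overhangs the tray and ends 105 mm in front of the origin; the column's front is 20 mm in front of the origin, the clear water tank behind reaches 140 mm behind it
- tray_front (a point): centre of the flat bright steel front of the drip tray, on the face that looks forward, 21 mm above the bench; this front is 104 mm wide and goes from 2 to 40 mm above the bench. With the tray home it stands 150 mm in front of the machine's origin, 45 mm in front of the head
- tray (a joint): how far the drip tray is pulled out, in m: 0 is home against its stop, at most 0.07. It slides straight forward and back along the machine's x axis with about 2 N of friction and stays where it is left
- lever_hinge (a point): middle of the chrome lever's hinge axis, which runs along the machine's y, 5 mm behind the machine's origin and 220 mm above the bench
- lever_nose (a point): on the lever's upper face near its free end, in the middle of its width, 110 mm from the hinge axis. The lever is a plain paddle 66 mm wide, 12 mm thick at most, 120 mm long from the hinge; its upper face is 5 mm above the line from the hinge
- lever (a joint): angle of the lever in rad: 0 is shut, lying level on the top deck with its nose to the front; it grows as the nose is raised (upper face then looking up and to the rear), up to 1.2. A stiff hinge (about 0.25 N m): it stays where it is left and is pushed down with about 3 to 6 N
- big_button_top (a point): centre of the top of the big round green button (28 mm across), on the top deck behind the lever's hinge, on the left seen from the front; its top is 18 mm above the deck (233 mm above the bench), in a black collar 44 mm across and 12 mm high
- big_button (a joint): travel of the green button in m: 0 up, 0.006 pressed right down, which takes 5 N straight down; it springs back
- small_button (a joint): travel of the small white button (18 mm across), beside the green one, 60 mm to its right seen from the front: 0 up, 0.006 down. Not to be pressed
- mug_rim (a point): centre of the mouth of the blue mug (72 mm across, 80 mm high, about 0.26 kg, handle at one side reaching 73 mm from its axis), which stands loose on the tray's steel grid 40 mm above the bench and rides with the tray
- mug: the same blue mug; origin at the centre of its underside, z up along its axis
- spout (a point): lower end of the coffee spout under the brew head, 138 mm above the bench, 65 mm in front of the machine's origin, in the middle of its width
- pen_pot: bamboo pen pot with markers, 80 mm across, pot 98 mm and markers 150 mm high, loose, beside the machine; origin at the centre of its underside
- capsule_jar: glass jar of coffee capsules with a wooden lid, 82 mm across, 116 mm high, loose, beside the machine; origin at the centre of its underside
- peg: teal clothes peg, 77 mm long, 10 mm high, lying loose on the bench in front of the machine to one side; origin at the centre of its underside
- tape_dispenser: chrome lever-arm tape dispenser, 150 by 58 mm, 107 mm high, loose; origin at the centre of its underside
- clear_trays: stacked pair of clear plastic trays with paper in them, 160 by 240 mm, 108 mm high, loose, to the left of the machine; origin at the centre of its underside
Mind the look-alikes: they are no part of the job. What is meant by the mug is not orange, and is the smaller of those in its own colour.

How it is judged:
By the outcome, as a careful person would: the job done as asked, in the order asked, and still so for the second after the job is handed in, with the robot touching nothing.
It also fails if it takes over 59 s, if anything falls off the work surface, if the arm or the gripper's body presses on something with over 40 N, if the wrist force passes 120 N, or if a joint passes its speed limit or range.

### The arm

A 6-joint arm with a two-finger parallel gripper is mounted at the origin on the work surface. World frame = base frame: x ahead of the robot, y to its left, z up, the work surface at z = 0. Lengths are in m, angles in rad, forces in N, time in s.
With the tool pointing down it reaches from about 0.325 to 0.85 m from the base axis. Payload 15.5 kg.
Tool frame: the origin (TCP) lies on the front face of the gripper's body, between the roots of the fingers; the fingertips stand 78 mm ahead of it and the grasp point (between the pads) lies 60 mm ahead of it; y points along the fingers, x is the direction in which the jaws open and shut, and the axes are right-handed (so a half turn about y gives the same grasp; the last joint's range is limited). The gripper opens to 91 mm and grips with 3 to 60 N. Pads are 32 mm wide; open, the fingers measure 118 mm over their backs; the gripper's body (76 mm by 178 mm) begins 60 mm behind the grasp point.
Start: joints at [-1.242, 0.494, 1.345, -0, 1.302, -0.096], TCP at [0.257, -0.57, 0.292] pointing down, gripper open.
Joint ranges: [-2.91, 2.91], [-0.82, 2.16], [0.22, 2.67], [-1.22, 4.37], [0.12, 2.79], [-3.08, 3.08]. Speed limits (rad/s): [1.89, 1.89, 2.57, 3.01, 3.01, 3.01].

### API

Orientations are given as a 3x3 rotation matrix whose columns are the frame's x, y, z axes.
In Python, from station import monitor, vision, r gives the robot as it stands.
- The arm moves only by the shell command python3 -m handwheel 'ROWS' [FORCE]. ROWS is JSON, a list of rows, each a list of 5 numbers: the shift along the tool's x, y, z in m, then the turn about the tool's y in rad, then the finger opening in m, from 0 to 0.0912. In form: [[tx, ty, tz, yaw, grip], ...]. A call has exactly 5 rows; each row shifts and turns the pose as measured when the row begins, along the tool's axes as they then stand; what a row does not reach is not made up. A row lasts 1/12 s, in which the tool goes at most 41.7 mm and 7.16 degrees, less where a joint would pass 70% of its speed; a pose out of reach is approached as far as the arm can. A call is refused whole if a number of a shift passes 0.0417 or a number of a turn 0.125, either way. A call with a gripper value outside its range is refused whole. The fingers move at their own pace and stop on an object; FORCE is the grip in N (left out, the last holds). Time passes only in rows, so rows that do not move let the fingers close, or fill a call up. It gives the time, the measured TCP pose, the force and the opening at its end, in the units of the state.
- monitor.get_state(): the state, without advancing time (a new reading comes with each control period).
- vision.capture(name): name is "scene" or "top" or "wrist"; returns the picture (384x512x3 uint8, blue, green, red); there is no depth.
- vision.camera_info(name): a dict with "intrinsics" (3x3 intrinsics, pixels), "R" (3x3) and "t" (3): a world point X has camera coordinates R X + t. Camera axes: x right, y down, z forward; pixel columns grow to the right and rows downward; lengths in m; the calibration is good to about 2 mm. A picture is of the moment at which its call begins: read the wrist's pose just before it. camera_info takes no time and is no camera call; for the wrist camera it gives the pose at the moment of the call.
- r.sign_off(): hands the job in, once; it reports no verdict.
The state is a dict: "time": time; "q": joint angles; "qvel": joint speeds; "joint_torque": joint torques, N m; "tool_pos": TCP position; "tool_rot": TCP orientation; "force": force on the tool from outside, world axes, zero at the start; "wrist_torque": the same for the moment, N m; "gripper_width": finger opening in m.
Only numpy, scipy, OpenCV 4.12 (cv2) and the standard library are available. Lean on these libraries where they do the work, as an engineer would, in place of code of your own. Each camera call takes 0.05 s, during which the arm holds its last target.

## Working session

There is one attempt and no reset: what is moved stays moved. The work goes in short steps, Python scripts to look and compute and a shell command to move; the robot and the scene stay as the last step left them, time stands still between calls to the robot, and variables do not carry over. Pictures are saved under pics/ and viewed, and the job is handed in when it is done.

```bash
ls; mkdir -p pics; python3 - <<'E'
from station import monitor, vision, r
import cv2,numpy as np
for n in ("scene","top"):
    im=vision.capture(n); cv2.imwrite(f"pics/{n}0.png",im)
    c=vision.camera_info(n); print(n,np.array(c["intrinsics"]).round(1).tolist(),np.array(c["R"]).round(3).tolist(),np.array(c["t"]).round(3).tolist())
s=monitor.get_state(); print(s["time"],s["tool_pos"],np.array(s["tool_rot"]).round(3).tolist(),s["gripper_width"])
E
```

```text
pics
scene [[350.0, 0.0, 249.0], [0.0, 350.0, 194.6], [0.0, 0.0, 1.0]] [[0.365, 0.931, -0.007], [0.754, -0.3, -0.584], [-0.546, 0.207, -0.812]] [-0.21, -0.352, 1.473]
top [[497.9, 0.0, 250.3], [0.0, 497.9, 185.5], [0.0, 0.0, 1.0]] [[0.027, -1.0, -0.007], [-0.994, -0.026, -0.11], [0.109, 0.01, -0.994]] [-0.006, 0.626, 1.512]
0.1 [ 0.2569454  -0.56947353  0.29171955] [[0.411, -0.0, 0.912], [-0.912, 0.001, 0.411], [-0.001, -1.0, 0.0]] 0.09098313517667442
```

```bash
python3 - <<'E'
import cv2
for n in ("scene","top"):
    im=cv2.imread(f"pics/{n}0.png"); cv2.imwrite(f"pics/{n}0b.png",cv2.resize(im,(800,600),interpolation=cv2.INTER_CUBIC))
E
```

```text
(no output)
```

View pics/scene0b.png

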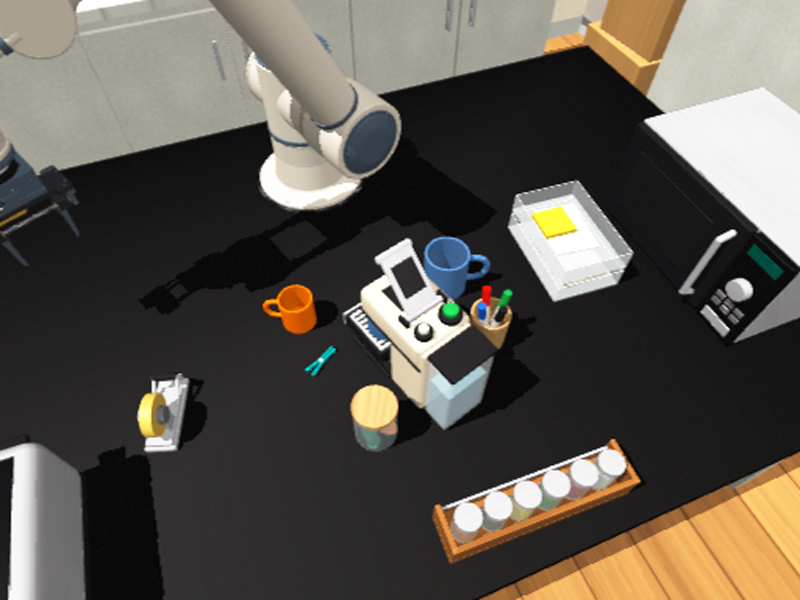

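View pics/top0b.png

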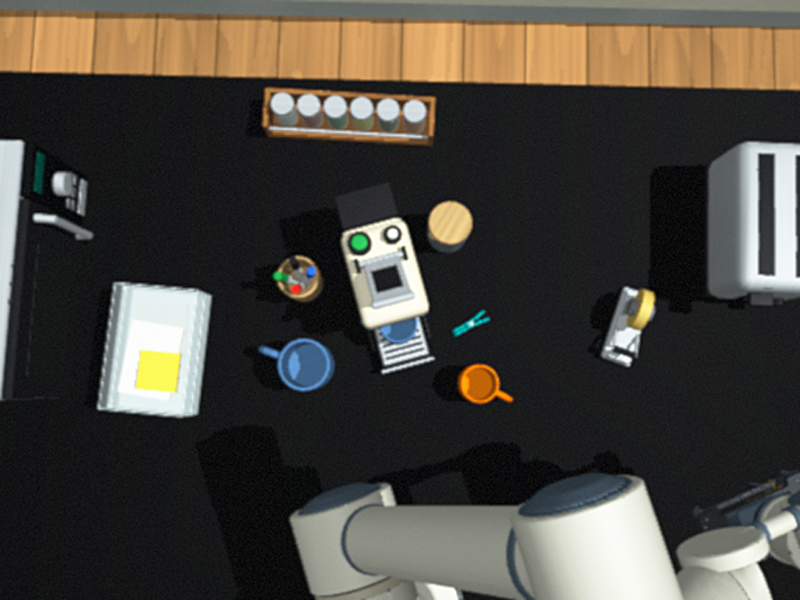

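```bash
python3 - <<'E'
import cv2
im=cv2.imread("pics/top0.png")[105:250,190:320]; cv2.imwrite("pics/topc.png",cv2.resize(im,None,fx=4,fy=4,interpolation=cv2.INTER_CUBIC))
im=cv2.imread("pics/scene0.png")[140:280,205:345]; cv2.imwrite("pics/scenec.png",cv2.resize(im,None,fx=4,fy=4,interpolation=cv2.INTER_CUBIC))
E
```

```text
(no output)
```

View pics/topc.png

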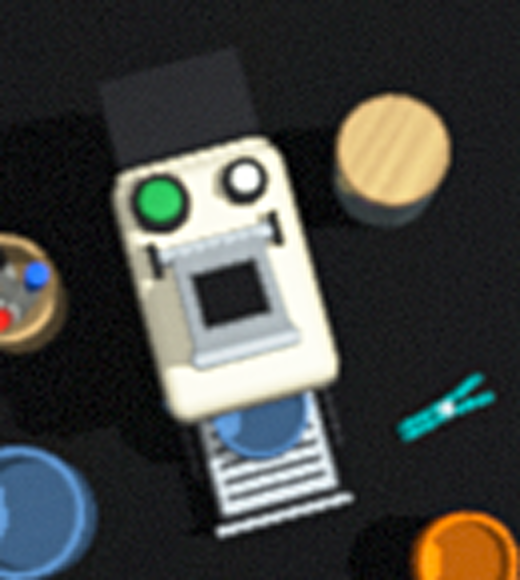

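View pics/scenec.png

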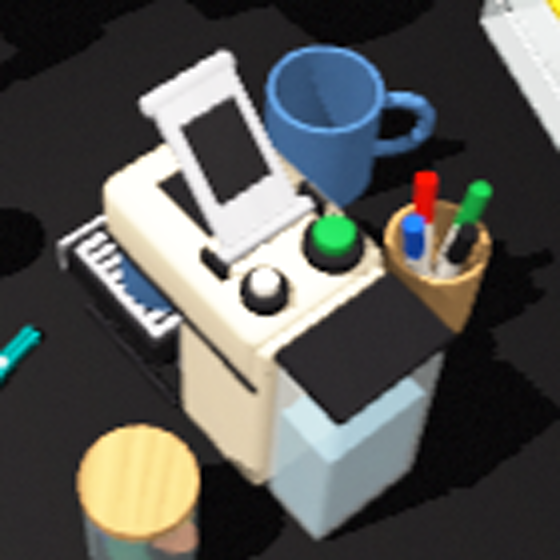

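```bash
cat > fit.py <<'E'
from station import monitor, vision, r
import numpy as np
from scipy.optimize import least_squares
C={n:vision.camera_info(n) for n in("scene","top")}
def proj(n,X):
    c=C[n]; p=np.array(c["R"])@X+np.array(c["t"]); p=np.array(c["intrinsics"])@p; return p[:2]/p[2]
T=lambda u,v:np.array([u/4+190-.4,v/4+105-.4])
S=lambda u,v:np.array([u/4+205-.4,v/4+140-.4])
def M(p,x):
    c,s=np.cos(p[2]),np.sin(p[2]); return np.array([p[0]+c*x[0]-s*x[1],p[1]+s*x[0]+c*x[1],x[2]])
# p: mx,my,yaw, bx,by, d, lever, bias xyz none
def L(a,l,y,o): # point on lever l from hinge, offset o up
    return np.array([.005-l*np.cos(a)+o*np.sin(a)*1,y,.220+l*np.sin(a)+o*np.cos(a)])
def res(p):
    r=[]
    def pt(n,x,m,w=1): r.extend(w*(proj(n,M(p,x))-m))
    bx,by,d,a=p[3:7]
    pt("top",[bx,by,.233],T(160,200)); pt("scene",[bx,by,.233],S(335,235))
    pt("top",[bx,by-.06,.231],T(245,179),.7); pt("scene",[bx,by-.06,.231],S(267,280),.7)
    pt("top",[-.150-d,.052,.04],T(218,534)); pt("top",[-.150-d,-.052,.04],T(352,499))
    pt("scene",[-.150-d,.052,.04],S(108,216),.5) if 0 else None
    pt("scene",[-.150-d,-.052,.04],S(60,243),.5) if 0 else None
    pt("top",L(a,.12,.033,0),T(196,362)); pt("top",L(a,.12,-.033,0),T(298,337))
    pt("scene",L(a,.12,.033,0),S(227,53)); pt("scene",L(a,.12,-.033,0),S(145,102))
    # deck sides/front lines : points
    def line(n,x1,x2,m):
        a1,b1=proj(n,M(p,x1)),proj(n,M(p,x2)); t=(b1-a1)/np.linalg.norm(b1-a1); dd=m-a1; r.append(t[0]*dd[1]-t[1]*dd[0])
    for u,v in((122,230),(155,365)): line("top",[0,.06,.205],[-.1,.06,.205],T(u,v))
    for u,v in((290,190),(330,340)): line("top",[0,-.06,.205],[-.1,-.06,.205],T(u,v))
    for u,v in((200,415),(310,390)): line("top",[-.105,.06,.2],[-.105,-.06,.2],T(u,v))
    return np.array(r)
s=least_squares(res,[.6,0,.2,.04,.03,.04,.8])
if __name__=="__main__":
    p=s.x; print(p.round(4)); print(res(p).round(1))
    print("tray",M(p,[-.15-p[5],0,.021]),"btn",M(p,[p[3],p[4],.233]),"white",M(p,[p[3],p[4]-.06,.23]),"nose",M(p,L(p[6],.11,0,.005)),"hinge",M(p,[.005,0,.22]))
E
python3 fit.py
```

```text
[0.6559 0.0279 0.2859 0.0417 0.0306 0.0356 0.7981]
[-0.5  0.1 -0.3  0.  -0.3 -0.1 -0.5  0.7  0.   0.1 -0.6  0.1  0.  -0.
 -0.5 -0.4 -0.7 -0.4 -0.2 -0.8  0.   0.6  0.   0.2 -0.1  0.9]
tray [ 0.47784788 -0.02443515  0.021     ] btn [0.68727698 0.06903258 0.233     ] white [0.7041958  0.01146737 0.23      ] nose [0.59049873 0.00867374 0.30225549] hinge [0.6607335  0.02931624 0.22      ]
```

```bash
cat > ray.py <<'E'
from fit import *
def hit(n,px,z):
    c=C[n]; R=np.array(c["R"]);t=np.array(c["t"]); d=R.T@np.linalg.inv(np.array(c["intrinsics"]))@np.array([*px,1.]); o=-R.T@t
    return o+d*(z-o[2])/d[2]
def inv(X):
    p=s.x; c,k=np.cos(p[2]),np.sin(p[2]); dx,dy=X[0]-p[0],X[1]-p[1]; return np.array([c*dx+k*dy,-k*dx+c*dy,X[2]])
E
python3 - <<'E'
from ray import *
f=1.5625
for nm,px,z in (("orange rim c",(480,383),.085),("orange rim left",(459,383),.085),("orange top",(480,365),.085),("bigblue c",(304,363),.1),("bigblue right",(334,365),.1),("mug front",None,.12),("pot",(300,278),.1),("jar",(449,224),.116),("peg",(471,323),.01)):
    px=T(262,458) if px is None else np.array(px)/f
    X=hit("top",px,z); print(nm,X.round(3),"mach",inv(X).round(3))
for nm,px,z in (("orange rim",(297,296),.085),("bigblue rim",(447,252),.1)):
    X=hit("scene",np.array(px)/f,z);print(nm,X.round(3),"mach",inv(X).round(3))
for u,v in ((215,425),(310,410),(262,458)):print(inv(hit("top",T(u,v),.12)).round(3))
E
```

```text
orange rim c [ 0.448 -0.163  0.085] mach [-0.254 -0.124  0.085]
orange rim left [ 0.446 -0.123  0.085] mach [-0.244 -0.086  0.085]
orange top [ 0.482 -0.162  0.085] mach [-0.221 -0.133  0.085]
bigblue c [0.476 0.171 0.1  ] mach [-0.132  0.188  0.1  ]
bigblue right [0.474 0.114 0.1  ] mach [-0.15   0.134  0.1  ]
mug front [ 0.519 -0.006  0.12 ] mach [-0.141  0.006  0.12 ]
pot [0.637 0.185 0.1  ] mach [0.026 0.156 0.1  ]
jar [ 0.746 -0.096  0.116] mach [ 0.051 -0.145  0.116]
peg [ 0.566 -0.151  0.01 ] mach [-0.137 -0.146  0.01 ]
orange rim [ 0.449 -0.153  0.085] mach [-0.249 -0.116  0.085]
bigblue rim [0.466 0.177 0.1  ] mach [-0.14   0.197  0.1  ]
[-0.109  0.033  0.12 ]
[-0.116 -0.037  0.12 ]
[-0.141  0.006  0.12 ]
```

Candidates in the top view (800x600):
- **Mug:** small blue on the tray (398,330), large blue (304,363) and orange (480,383). I choose the one on the tray; it isn't handled.
- **Button:** green (358,243), white (392,234) and the green marker cap (280,276). I choose the one at (358,243).
- **Lever:** chrome paddle (385,280). The tape dispenser (630,325) also has a chrome arm.

The close crop above shows the same choices. I'll move in front of the tray next, staying high.

```bash
python3 -m handwheel '[[-0.029,0,0.022,0.07,0],[-0.029,0,0.022,0.068,0],[-0.0307,0,0.0213,0,0],[-0.0307,0,0.0213,0,0],[-0.0307,0,0.0213,0,0]]' 20; python3 -m handwheel '[[-0.0307,0,0.0213,0,0],[-0.0307,0,0.0213,0,0],[-0.0307,0,0.0213,0,0],[-0.0307,0,0.0213,0,0],[-0.0307,0,0.0213,0,0]]'
```

```text
time: 0.52
tool_pos: [0.3102, -0.3924, 0.289]
tool_rot: [[0.268, -0.002, 0.963], [-0.963, 0.001, 0.268], [-0.001, -1.0, -0.001]]
force: [0.7, 0.2, 0.1]
gripper_width: 0.0607
time: 0.93
tool_pos: [0.3718, -0.2069, 0.2885]
tool_rot: [[0.266, -0.002, 0.964], [-0.964, 0.002, 0.266], [-0.002, -1.0, -0.002]]
force: [0.7, 0.2, 0.5]
gripper_width: 0.0274
```

```bash
python3 -m handwheel '[[-0.029,0,0.0213,-0.017,0],[-0.029,0,0.0213,0,0],[-0.029,0,0.0213,0,0],[-0.029,0,0.0213,0,0],[-0.029,0,0.0213,0,0]]'; python3 -m handwheel '[[0,0,0,0,0],[0,0,0,0,0],[0,0,0,0,0],[0,0,0,0,0],[0,0,0,0,0]]'
cat > look.py <<'E'
from ray import *
import cv2,sys
def st():
    q=monitor.get_state(); R=np.array(q["tool_rot"]); P=np.array(q["tool_pos"])
    print("t",round(q["time"],2),"P",P.round(4),"mach",inv(P).round(4),"yaw",round(float(np.arctan2(R[1,2],R[0,2])-s.x[2]),4),"F",np.round(q["force"],1),"w",round(q["gripper_width"],4))
if __name__=="__main__":
    st()
    for n in sys.argv[2:]:
        im=vision.capture(n); cv2.imwrite(f"pics/{n}_{sys.argv[1]}.png",cv2.resize(im,(800,600),interpolation=cv2.INTER_CUBIC))
E
python3 look.py 1 wrist scene
```

```text
time: 1.35
tool_pos: [0.4338, -0.0284, 0.2886]
tool_rot: [[0.282, -0.003, 0.959], [-0.959, 0.002, 0.282], [-0.003, -1.0, -0.002]]
force: [2.6, -0.6, -0.0]
gripper_width: 0.0008
time: 1.77
tool_pos: [0.4344, -0.0231, 0.2881]
tool_rot: [[0.289, -0.004, 0.957], [-0.957, 0.003, 0.289], [-0.004, -1.0, -0.003]]
force: [0.7, -0.7, 0.3]
gripper_width: 0.0006
t 1.77 P [ 0.4344 -0.0231  0.2881] mach [-0.2269  0.0135  0.2881] yaw 0.0075 F [ 0.7 -0.7  0.3] w 0.0006
```

View pics/wrist_1.png

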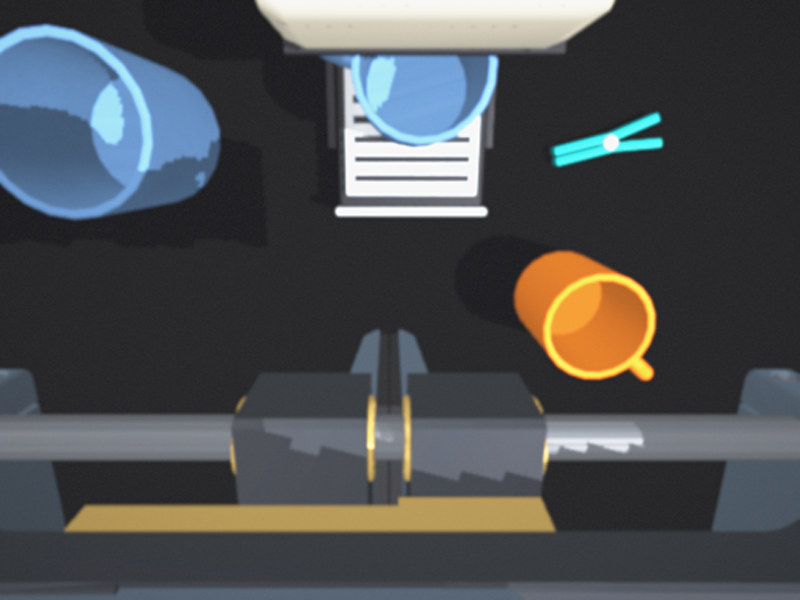

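View pics/scene_1.png

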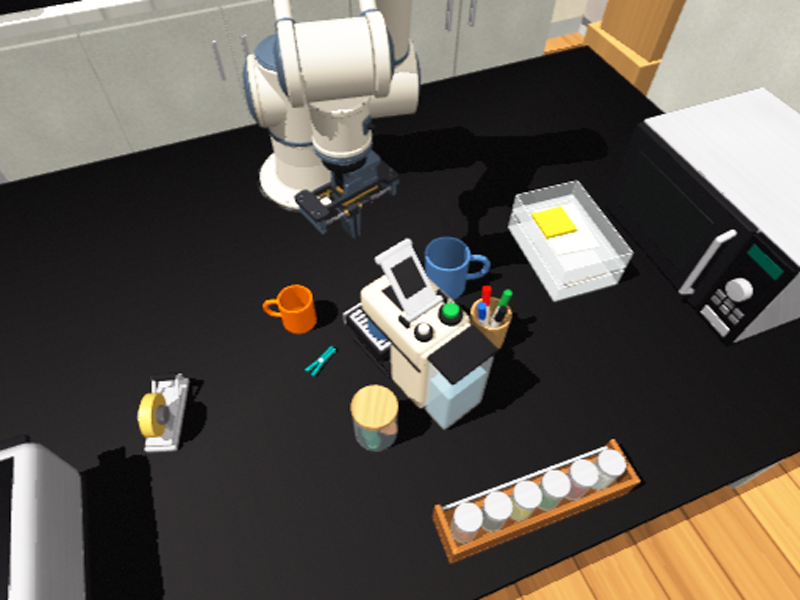

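```bash
python3 - <<'E'
from ray import *
C["wrist"]=vision.camera_info("wrist")
f=1.5625
for px in ((336,208),(487,208)):
    X=hit("wrist",np.array(px)/f,.04); print(X.round(4),inv(X).round(4))
# orange rim triangulation top/scene
for z in (.07,.08,.09):
    print(z,[hit(n,np.array(p)/f,z).round(3)[:2].tolist() for n,p in (("top",(480,383)),("wrist",(600,326)),("scene",(297,296)))])
E
python3 -m handwheel '[[0,0.035,0,0,0],[0,0.035,0,0,0],[0,0.035,0,0,0],[0,0.035,0,0,0],[0,0.025,0,0,0]]'
python3 -m handwheel '[[0,0,0,0,0],[0,0,0,0,0],[0,0,0,0,0],[0,0,0,0,0],[0,0,0,0,0]]'; python3 look.py 2 wrist
```

```text
[0.4682 0.0256 0.04  ] [-0.1807  0.0507  0.04  ]
[ 0.4983 -0.0743  0.04  ] [-0.18   -0.0537  0.04  ]
0.07 [[0.447, -0.164], [0.447, -0.168], [0.438, -0.152]]
0.08 [[0.448, -0.163], [0.449, -0.162], [0.445, -0.153]]
0.09 [[0.448, -0.162], [0.451, -0.157], [0.453, -0.154]]
time: 2.28
tool_pos: [0.4388, -0.0276, 0.1237]
tool_rot: [[0.282, 0.013, 0.959], [-0.959, -0.0, 0.282], [0.004, -1.0, 0.013]]
force: [0.3, 0.2, -0.6]
gripper_width: 0.0002
time: 2.7
tool_pos: [0.4378, -0.0296, 0.1232]
tool_rot: [[0.278, 0.009, 0.961], [-0.961, 0.001, 0.278], [0.002, -1.0, 0.008]]
force: [0.7, 0.1, 0.7]
gripper_width: 0.0004
t 2.7 P [ 0.4378 -0.0296  0.1232] mach [-0.2255  0.0063  0.1232] yaw -0.0042 F [0.7 0.1 0.7] w 0.0004
```

View pics/wrist_2.png

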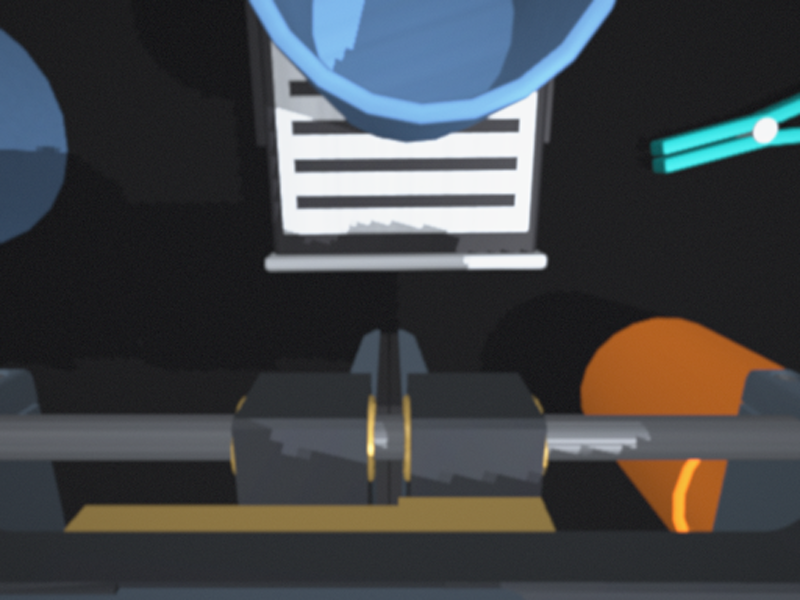

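```bash
python3 -m handwheel '[[0,0.003,0.006,0,0],[0,0.004,0.004,0,0],[0,0.004,0.004,0,0],[0,0.004,0.003,0,0],[0,0.004,0.003,0,0]]'; python3 -m handwheel '[[0,0,0.003,0,0],[0,0,0.003,0,0],[0,0,0.003,0,0],[0,0,0.003,0,0],[0,0,0.003,0,0]]'; python3 look.py 3 wrist
```

```text
time: 3.17
tool_pos: [0.4607, -0.0237, 0.106]
tool_rot: [[0.278, 0.015, 0.96], [-0.961, -0.001, 0.278], [0.005, -1.0, 0.014]]
force: [-2.2, -0.9, 2.0]
gripper_width: 0.001
time: 3.58
tool_pos: [0.4752, -0.0188, 0.1045]
tool_rot: [[0.279, 0.011, 0.96], [-0.96, -0.0, 0.279], [0.003, -1.0, 0.01]]
force: [-1.9, -1.7, 0.6]
gripper_width: 0.0004
t 3.58 P [ 0.4752 -0.0188  0.1045] mach [-0.1866  0.0061  0.1045] yaw -0.0033 F [-1.9 -1.7  0.6] w 0.0004
```

View pics/wrist_3.png

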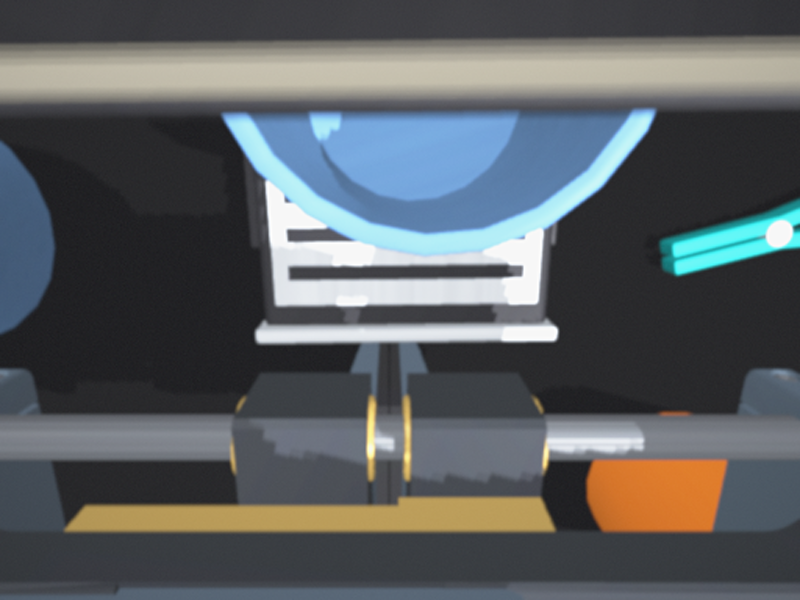

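```bash
python3 -c "
from look import *
c=vision.camera_info('wrist');q=monitor.get_state();o=-np.array(c['R']).T@np.array(c['t']);print('cam in tool',np.array(q['tool_rot']).T@(o-np.array(q['tool_pos'])))"
python3 -m handwheel '[[0,0,0.003,0,0],[0,0,0.003,0,0],[0,0,0.003,0,0],[0,0,0.003,0,0],[0,0,0.003,0,0]]'; python3 -m handwheel '[[0,0,0.003,0,0],[0,0,0.003,0,0],[0,0,0.002,0,0],[0,0,0.002,0,0],[0,0,0.002,0,0]]';python3 look.py 4
```

```text
cam in tool [ 0.00017221 -0.09273889  0.07880443]
time: 4.05
tool_pos: [0.4909, -0.0142, 0.1047]
tool_rot: [[0.279, 0.01, 0.96], [-0.96, -0.0, 0.279], [0.003, -1.0, 0.01]]
force: [-1.5, -0.9, -1.0]
gripper_width: 0.0005
time: 4.47
tool_pos: [0.4937, -0.0121, 0.1039]
tool_rot: [[0.281, -0.012, 0.96], [-0.96, -0.002, 0.281], [-0.001, -1.0, -0.012]]
force: [-12.7, -11.0, 8.8]
gripper_width: 0.0004
t 4.47 P [ 0.4937 -0.0121  0.1039] mach [-0.1669  0.0073  0.1039] yaw -0.001 F [-12.7 -11.    8.8] w 0.0004
```

```bash
python3 look.py 5 wrist top
```

```text
t 4.47 P [ 0.4937 -0.0121  0.1039] mach [-0.1669  0.0073  0.1039] yaw -0.001 F [-12.7 -11.    8.8] w 0.0004
```

View pics/wrist_5.png

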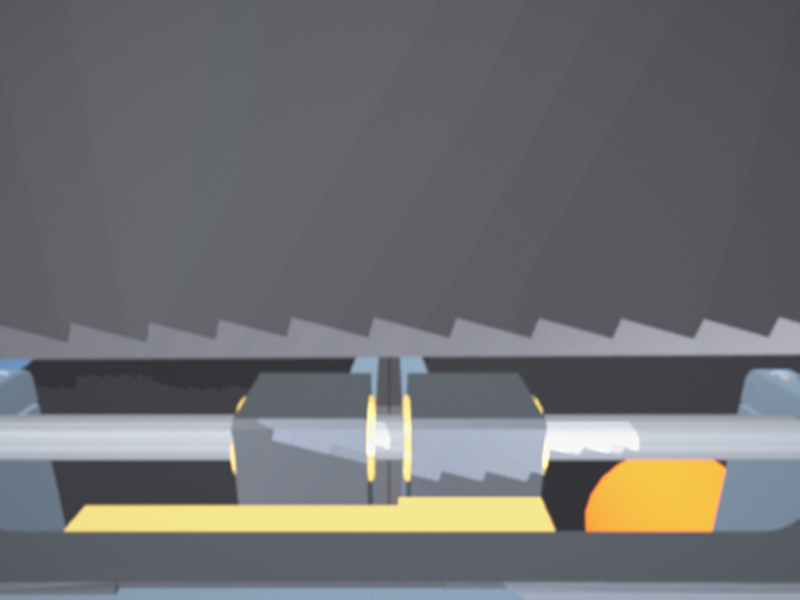

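View pics/top_5.png

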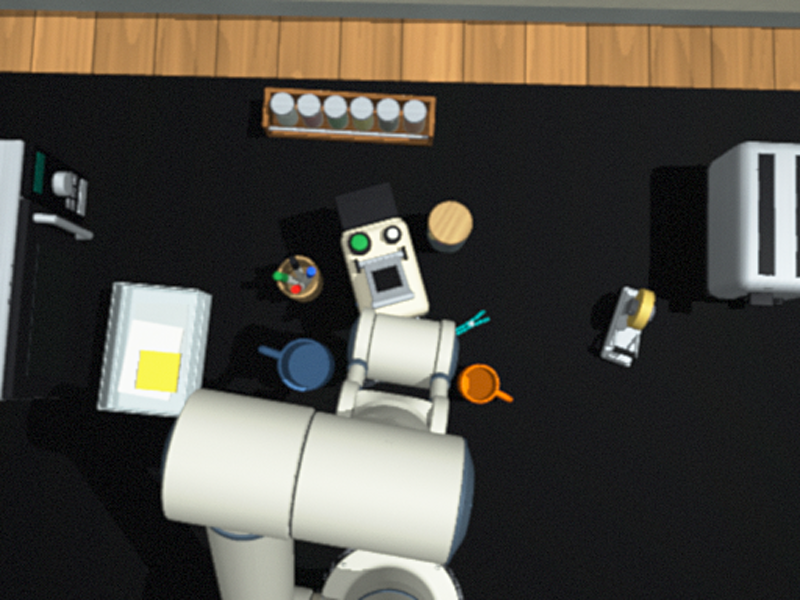

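```bash
python3 -m handwheel '[[0,0,-0.004,0,0],[0,0,-0.012,0,0],[0,-0.002,-0.014,0,0],[0,-0.004,-0.014,0,0],[0,-0.006,-0.014,0,0]]'; python3 look.py 6 wrist; python3 - <<'E'
from ray import *
C["wrist"]=vision.camera_info("wrist")
np.save("cw6.npy",C["wrist"],allow_pickle=True)
E
```

```text
time: 4.98
tool_pos: [0.4406, -0.0286, 0.1166]
tool_rot: [[0.282, -0.006, 0.959], [-0.959, -0.003, 0.282], [0.001, -1.0, -0.007]]
force: [-0.5, 0.2, 0.6]
gripper_width: 0.0002
t 4.98 P [ 0.4406 -0.0286  0.1166] mach [-0.2225  0.0065  0.1166] yaw -0.0002 F [-0.5  0.2  0.6] w 0.0002
```

View pics/wrist_6.png

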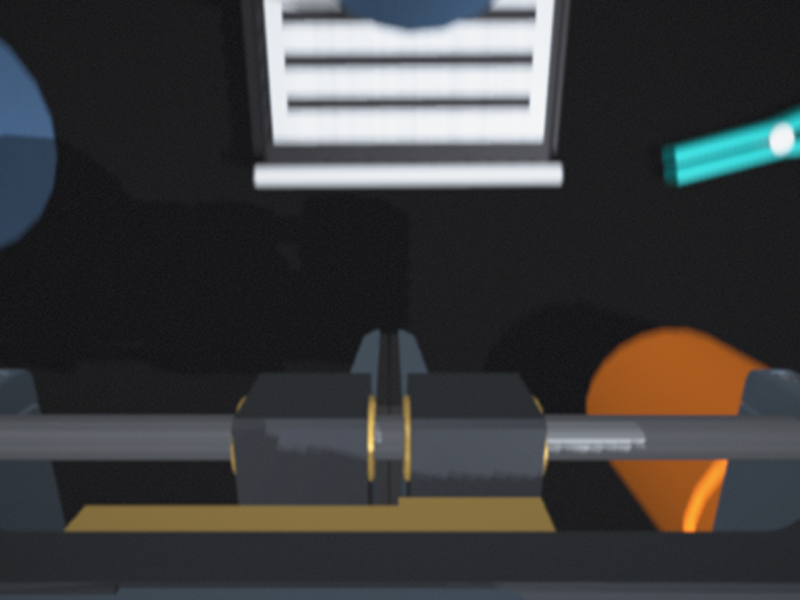

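```bash
python3 - <<'E'
from ray import *
import cv2
C["wrist"]=vision.camera_info("wrist")
f=1.5625
for px in ((410,163),(410,176),(410,188)):
    print(px,inv(hit("wrist",np.array(px)/f,.04)).round(4),inv(hit("wrist",np.array(px)/f,.002)).round(4))
for px in((254,176),(563,176)): print(inv(hit("wrist",np.array(px)/f,.04)).round(4))
for z in(.04,.042): print('mug base front',inv(hit("wrist",np.array((415,28))/f,z)).round(4))
im=cv2.imread("pics/wrist_6.png")[150:200,395:425].mean(1).astype(int);print(im[:,1])
E
```

```text
(410, 163) [-0.1477 -0.0005  0.04  ] [-0.1483 -0.0022  0.002 ]
(410, 176) [-0.152  -0.0005  0.04  ] [-0.1534 -0.0022  0.002 ]
(410, 188) [-0.1559 -0.0006  0.04  ] [-0.1583 -0.0023  0.002 ]
[-0.1519  0.0522  0.04  ]
[-0.152  -0.0523  0.04  ]
mug base front [-0.1072 -0.0016  0.04  ]
mug base front [-0.1077 -0.0015  0.042 ]
[ 73  74  74  74  74  74  74  74  74  74  80  90 108 129 146 166 182 196
 210 218 224 229 232 236 237 238 237 234 231 226 220 211 197 183 168 149
 134 112  87  66  43  31  28  28  28  29  29  29  29  29]
```

```bash
python3 - <<'E'
from ray import *
import cv2
f=1.5625
for z in (.25,.3,.35,.4): print(z,inv(hit("top",np.array((405,312))/f,z)).round(3))
# camera pose for pic 3: tool->cam fixed
c=vision.camera_info("wrist");q=monitor.get_state();Rt=np.array(q['tool_rot']);o=-np.array(c['R']).T@np.array(c['t']);ot=Rt.T@(o-np.array(q['tool_pos']));Rc=np.array(c['R'])@Rt
import math
def cam(P,yaw,tilt=0,Rm=None):
    Rm=np.array(Rm); R=Rc@Rm.T; oo=np.array(P)+Rm@ot; C["w"]={"R":R,"t":-R@oo,"intrinsics":c["intrinsics"]}
cam([.4752,-.0188,.1045],0,Rm=[[.279,.011,.96],[-.96,0,.279],[.003,-1,.01]])
u,_,v=np.linalg.svd(np.array([[.279,.011,.96],[-.96,0,.279],[.003,-1,.01]])); cam([.4752,-.0188,.1045],0,Rm=u@v)
for row in (323,335,343): print(row,inv(hit("w",np.array((405,row))/f,.04)).round(4))
for row in (325,330,335): print('fingertip',row,(inv(hit("wrist",np.array((370,row))/f,.1166-.078))-inv(q["tool_pos"])).round(4))
print(cv2.imread("pics/wrist_3.png")[315:350,450:480].mean(1).astype(int)[:,1])
E
python3 - <<'E'
import cv2
im=cv2.imread("pics/wrist_3.png")[300:400,330:450];cv2.imwrite("pics/c3.png",cv2.resize(im,None,fx=5,fy=5))
im=cv2.imread("pics/top_5.png")[160:400,300:500];cv2.imwrite("pics/c5.png",cv2.resize(im,None,fx=2.5,fy=2.5))
E
```

```text
0.25 [-0.099 -0.016  0.25 ]
0.3 [-0.103 -0.015  0.3  ]
0.35 [-0.107 -0.013  0.35 ]
0.4 [-0.111 -0.012  0.4  ]
323 [-0.1606  0.      0.04  ]
335 [-0.1649 -0.      0.04  ]
343 [-0.1679 -0.      0.04  ]Traceback (most recent call last):
  File "<stdin>", line 13, in <module>
  File "ray.py", line 3, in hit
    c=C[n]; R=np.array(c["R"]);t=np.array(c["t"]); d=R.T@np.linalg.inv(np.array(c["intrinsics"]))@np.array([*px,1.]); o=-R.T@t
      ~^^^
KeyError: 'wrist'
```

View pics/c3.png

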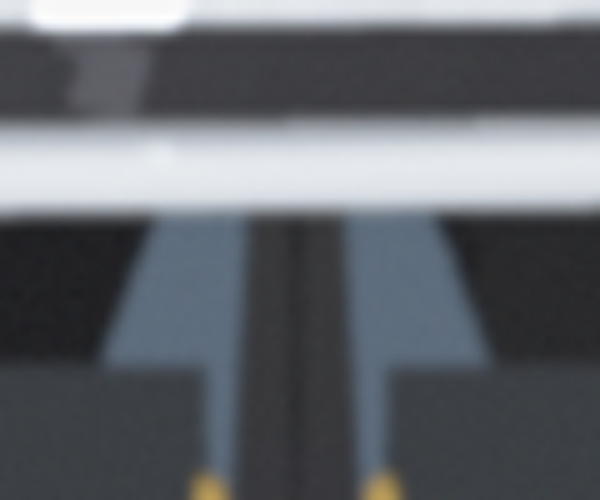

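View pics/c5.png

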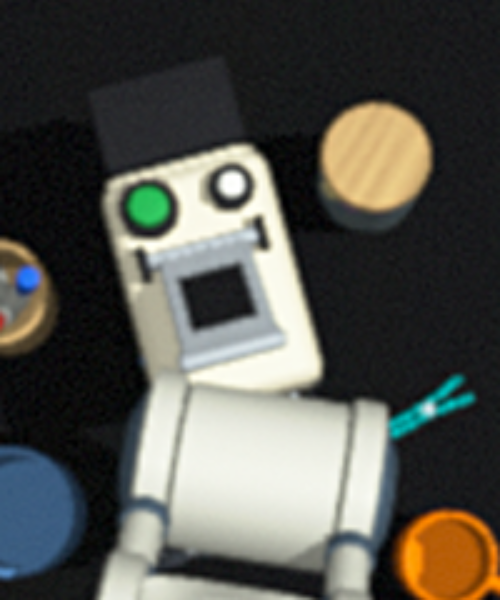

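```bash
python3 -m handwheel '[[0,0,0,0,0],[0,0,0,0,0],[0,0,0,0,0],[0,0,0,0,0],[0,0,0,0,0]]' >/dev/null; python3 - <<'E'
from look import *
st(); C["wrist"]=vision.camera_info("wrist"); im=vision.capture("wrist"); st()
cv2.imwrite("pics/wrist_7.png",cv2.resize(im,(800,600),interpolation=cv2.INTER_CUBIC))
g=im[:,300:345,1].mean(1); d=np.diff(g); 
for i in np.where(abs(d)>12)[0]: print(i,round(d[i]),inv(hit("wrist",(262,i+.5),.04)).round(4)[0])
E
```

```text
t 5.45 P [ 0.4411 -0.0288  0.1178] mach [-0.2221  0.0062  0.1178] yaw -0.0011 F [-0.2 -0.1 -0.2] w 0.0003
t 5.5 P [ 0.4411 -0.0288  0.1178] mach [-0.2221  0.0062  0.1178] yaw -0.0011 F [ 0.4 -1.5 -0. ] w 0.0004
0 -15 -0.0962
1 -36 -0.0967
2 -38 -0.0971
3 -19 -0.0975
11 21 -0.101
12 50 -0.1014
13 54 -0.1018
14 25 -0.1023
29 -27 -0.1089
30 -55 -0.1093
31 -46 -0.1098
32 -15 -0.1102
39 18 -0.1134
40 48 -0.1139
41 54 -0.1143
42 23 -0.1148
56 -12 -0.1212
57 -44 -0.1217
58 -51 -0.1222
59 -28 -0.1226
66 24 -0.126
67 49 -0.1264
68 46 -0.1269
69 15 -0.1274
85 -35 -0.1351
86 -69 -0.1356
87 -47 -0.1361
102 24 -0.1436
103 55 -0.1441
104 52 -0.1446
105 24 -0.1451
111 -15 -0.1482
112 -48 -0.1487
113 -62 -0.1492
114 -55 -0.1497
115 -26 -0.1502
317 21 -0.2771
318 15 -0.2778
338 -12 -0.2935
339 -21 -0.2943
340 -19 -0.2951
```

View pics/wrist_7.png

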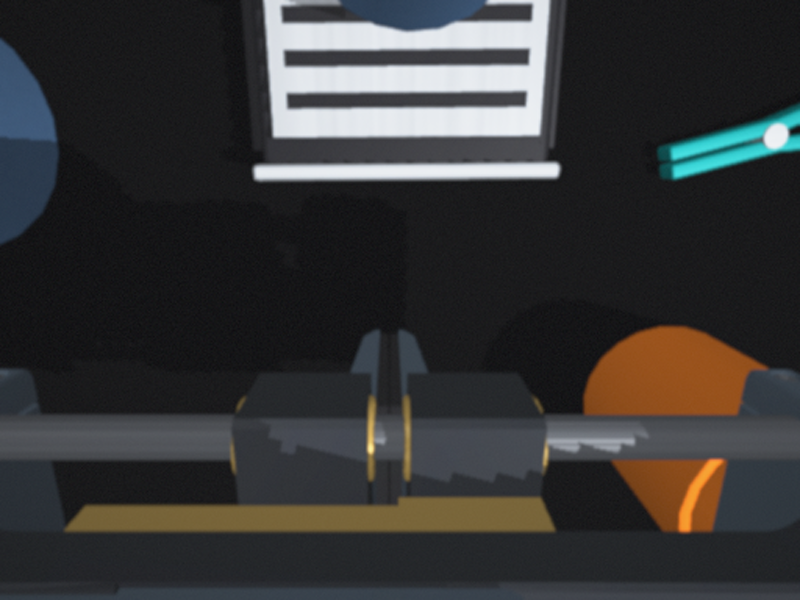

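```bash
python3 -m handwheel '[[0,0.004,0.009,0,0],[0,0.004,0.009,0,0],[0,0.004,0.009,0,0],[0,0.002,0.006,0,0],[0,0,0.005,0,0]]'; python3 -m handwheel '[[0,0,0.003,0,0],[0,0,0.003,0,0],[0,0,0.003,0,0],[0,0,0.003,0,0],[0,0,0.003,0,0]]';python3 look.py 8;  python3 -m handwheel '[[0,0,0.003,0,0],[0,0,0.003,0,0],[0,0,0.003,0,0],[0,0,0.003,0,0],[0,0,0.003,0,0]]';python3 look.py 8
python3 -c "
from station import monitor
s=monitor.get_state();print(s['wrist_torque'],s['force'])"
```

```text
time: 5.92
tool_pos: [0.4817, -0.0169, 0.1015]
tool_rot: [[0.281, -0.003, 0.96], [-0.96, -0.003, 0.281], [0.002, -1.0, -0.004]]
force: [-0.3, 0.5, 0.4]
gripper_width: 0.0005
time: 6.33
tool_pos: [0.4939, -0.0123, 0.1005]
tool_rot: [[0.283, -0.013, 0.959], [-0.959, -0.004, 0.283], [0.0, -1.0, -0.014]]
force: [-20.3, -16.5, 12.1]
gripper_width: 0.0004
t 6.33 P [ 0.4939 -0.0123  0.1005] mach [-0.1668  0.0071  0.1005] yaw 0.001 F [-20.3 -16.5  12.1] w 0.0004
time: 6.75
tool_pos: [0.4952, -0.0103, 0.0994]
tool_rot: [[0.284, -0.042, 0.958], [-0.959, -0.007, 0.284], [-0.006, -0.999, -0.042]]
force: [-14.6, -12.4, 9.1]
gripper_width: 0.0004
t 6.75 P [ 0.4952 -0.0103  0.0994] mach [-0.165   0.0086  0.0994] yaw 0.0028 F [-14.6 -12.4   9.1] w 0.0004
[-1.99972318  2.29859986 -0.05740726] [-14.6236859  -12.36846153   9.05631305]
```

```bash
python3 -m handwheel '[[0,0,-0.006,0,0],[0,0,-0.015,0,0],[0,-0.005,-0.02,0,0],[0,-0.015,-0.02,0,0],[0,-0.03,-0.01,0,0]]'; python3 -m handwheel '[[0,-0.038,0,0,0],[0,-0.038,0,0,0],[0,-0.038,0,0,0],[0,-0.038,0,0,0],[0,-0.038,0,0,0]]';  python3 -m handwheel '[[0,-0.035,0,0,0],[0,-0.02,0,0,0],[0,-0.01,0,0,0],[0,0,0,0,0],[0,0,0,0,0]]';python3 look.py 9 wrist top
```

```text
time: 7.17
tool_pos: [0.4255, -0.0304, 0.1502]
tool_rot: [[0.285, -0.049, 0.957], [-0.959, -0.006, 0.285], [-0.008, -0.999, -0.048]]
force: [-1.1, -0.2, -0.1]
gripper_width: 0.0007
time: 7.58
tool_pos: [0.428, -0.0294, 0.347]
tool_rot: [[0.282, -0.058, 0.958], [-0.959, -0.003, 0.283], [-0.013, -0.998, -0.056]]
force: [1.7, -0.5, 0.5]
gripper_width: 0.0005
time: 8.0
tool_pos: [0.4315, -0.0291, 0.4245]
tool_rot: [[0.282, -0.042, 0.958], [-0.959, -0.006, 0.282], [-0.006, -0.999, -0.042]]
force: [-0.0, 0.1, -0.7]
gripper_width: 0.0006
t 8.0 P [ 0.4315 -0.0291  0.4245] mach [-0.2314  0.0086  0.4245] yaw 0.0007 F [-0.   0.1 -0.7] w 0.0006
```

View pics/wrist_9.png

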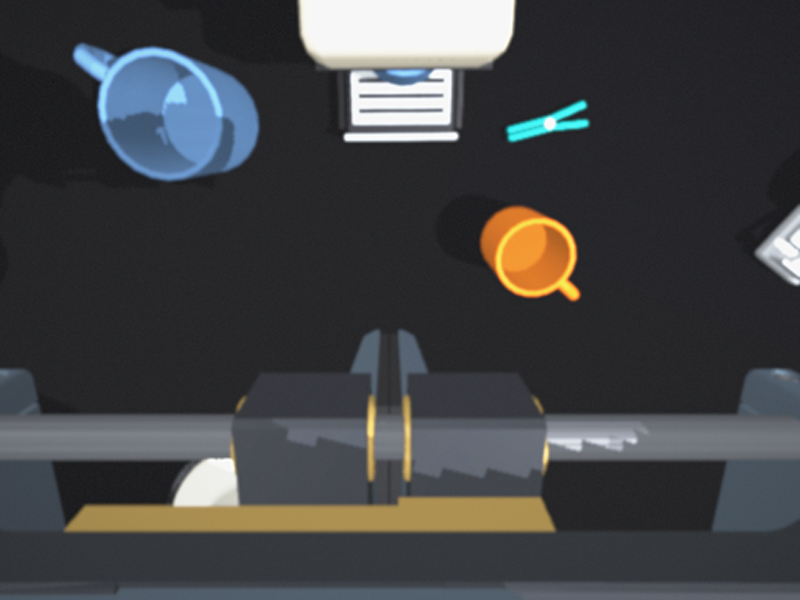

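View pics/top_9.png

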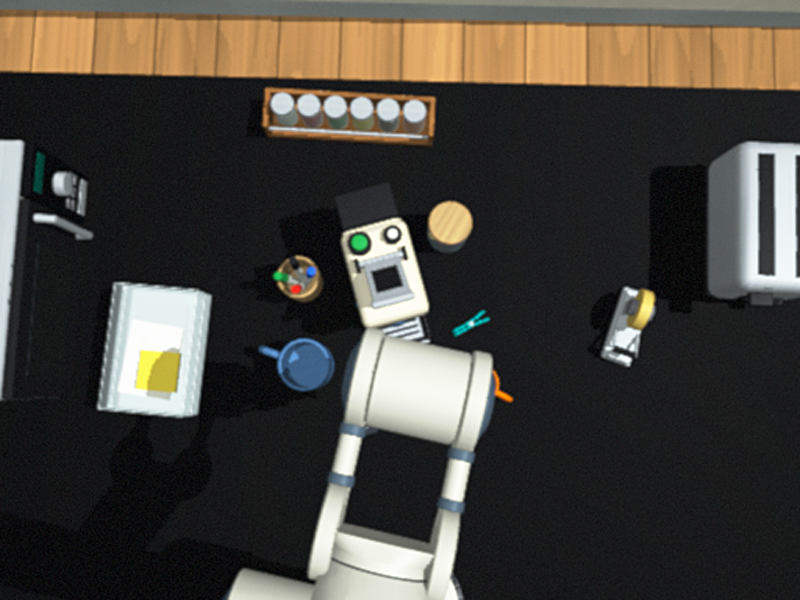

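```bash
python3 -m handwheel '[[0.002,-0.0016,0.035,0,0],[0.002,-0.0016,0.038,0,0],[0.002,-0.0016,0.038,0,0],[0.002,-0.0016,0.038,0,0],[0.001,-0.0016,0.035,0,0]]'; python3 -m handwheel '[[0,0,0.012,0,0],[0,0,0,0,0],[0,0,0,0,0],[0,0,0,0,0],[0,0,0,0,0]]';python3 look.py 10 wrist scene
```

```text
time: 8.52
tool_pos: [0.6097, 0.015, 0.4163]
tool_rot: [[0.279, -0.055, 0.959], [-0.96, -0.005, 0.279], [-0.011, -0.998, -0.054]]
force: [0.4, -0.7, 0.4]
gripper_width: 0.0002
time: 8.93
tool_pos: [0.6243, 0.0199, 0.4058]
tool_rot: [[0.28, -0.068, 0.957], [-0.96, -0.004, 0.281], [-0.015, -0.998, -0.066]]
force: [-1.3, -0.5, 0.5]
gripper_width: 0.0001
t 8.93 P [0.6243 0.0199 0.4058] mach [-0.0326  0.0012  0.4058] yaw -0.0006 F [-1.3 -0.5  0.5] w 0.0001
```

View pics/wrist_10.png

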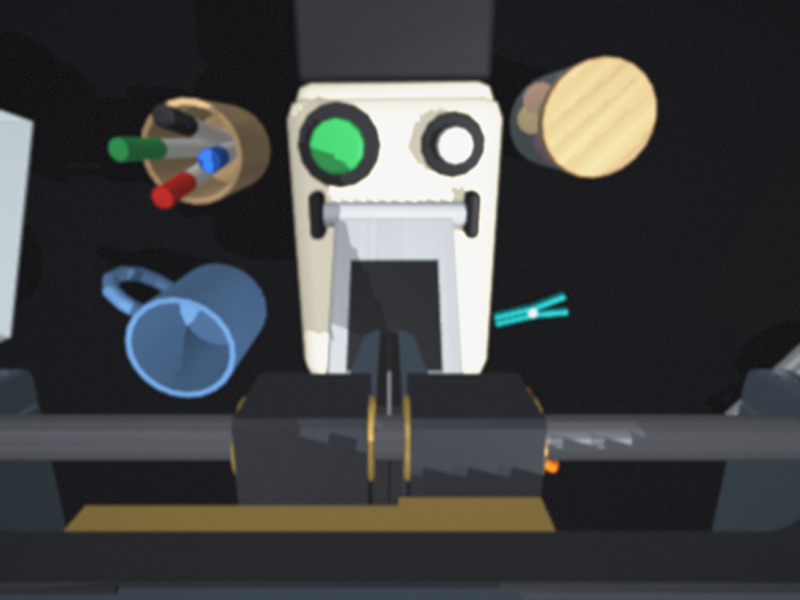

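View pics/scene_10.png

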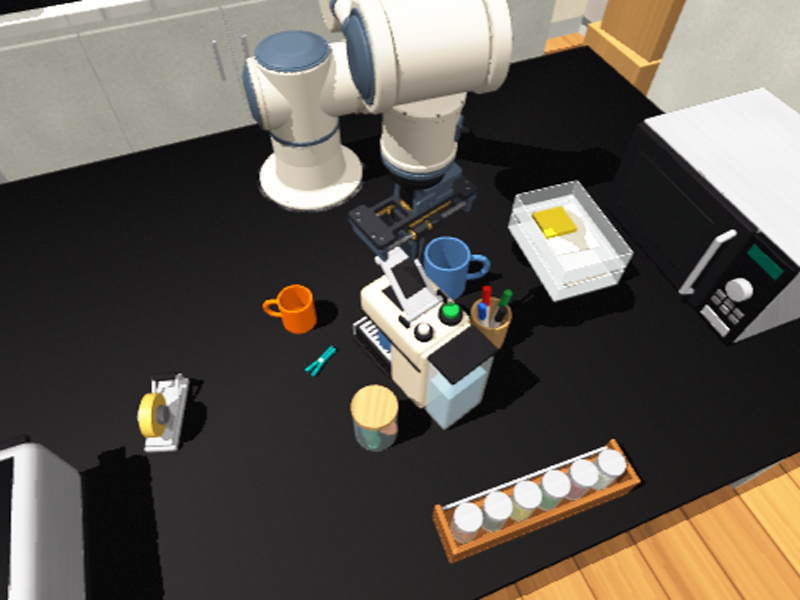

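```bash
python3 -m handwheel '[[0,0.006,0,0,0],[0,0.008,0,0,0],[0,0.008,0,0,0],[0,0.006,0,0,0],[0,0.004,0,0,0]]'; python3 -m handwheel '[[0,0.005,-0.002,0,0],[0,0.005,-0.002,0,0],[0,0.005,-0.002,0,0],[0,0.005,-0.002,0,0],[0,0.005,-0.003,0,0]]';python3 look.py 11 scene wrist
```

```text
time: 9.45
tool_pos: [0.6204, 0.0189, 0.3737]
tool_rot: [[0.279, -0.064, 0.958], [-0.96, -0.004, 0.28], [-0.014, -0.998, -0.062]]
force: [-0.3, 0.3, -0.1]
gripper_width: 0.0003
time: 9.87
tool_pos: [0.6076, 0.0155, 0.347]
tool_rot: [[0.279, -0.063, 0.958], [-0.96, -0.004, 0.28], [-0.013, -0.998, -0.062]]
force: [0.1, -0.3, 3.3]
gripper_width: 0.0006
t 9.87 P [0.6076 0.0155 0.347 ] mach [-0.0499  0.0017  0.347 ] yaw -0.0018 F [ 0.1 -0.3  3.3] w 0.0006
```

View pics/scene_11.png

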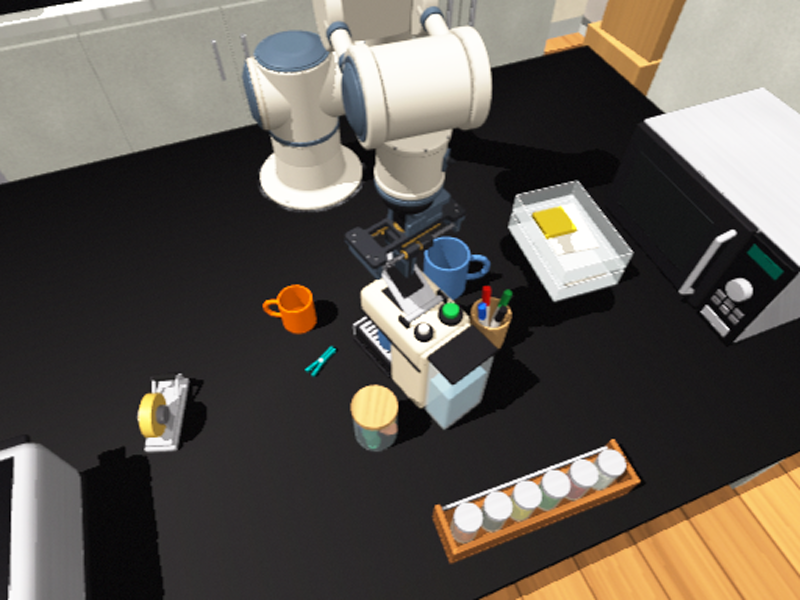

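View pics/wrist_11.png

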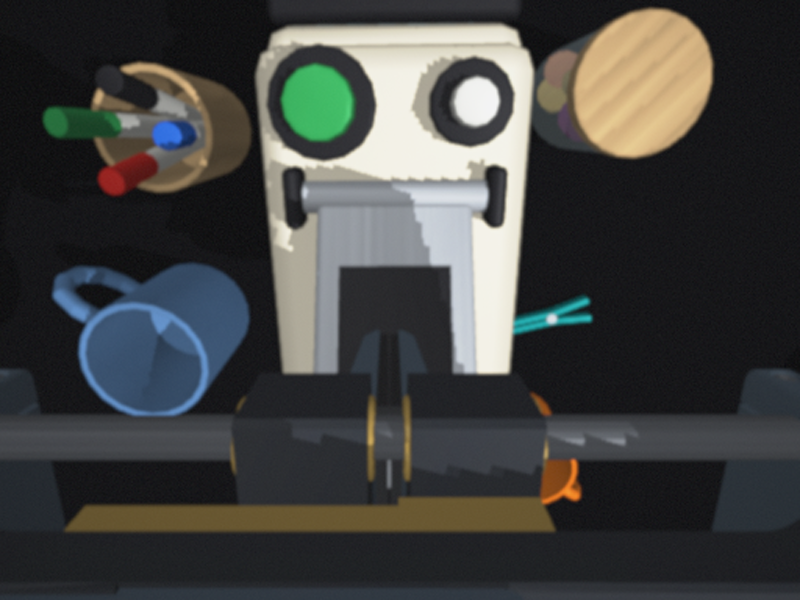

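```bash
python3 -m handwheel '[[0,0.005,-0.002,0,0],[0,0.005,-0.002,0,0],[0,0.005,-0.002,0,0],[0,0.005,-0.002,0,0],[0,0.005,-0.001,0,0]]'; python3 -m handwheel '[[0,0.004,0,0,0],[0,0.003,0,0,0],[0,0.003,0,0,0],[0,0.002,0,0,0],[0,0.002,0,0,0]]';python3 look.py 12 
```

```text
time: 10.38
tool_pos: [0.5966, 0.0125, 0.3213]
tool_rot: [[0.279, -0.062, 0.958], [-0.96, -0.005, 0.28], [-0.013, -0.998, -0.06]]
force: [0.4, -0.7, 1.9]
gripper_width: 0.0003
time: 10.8
tool_pos: [0.5946, 0.0121, 0.3048]
tool_rot: [[0.279, -0.064, 0.958], [-0.96, -0.005, 0.279], [-0.013, -0.998, -0.063]]
force: [-2.0, -0.6, 4.7]
gripper_width: 0.0003
t 10.8 P [0.5946 0.0121 0.3048] mach [-0.0633  0.0021  0.3048] yaw -0.0022 F [-2.  -0.6  4.7] w 0.0003
```

```bash
python3 -m handwheel '[[0,0.002,0,0,0],[0,0.002,0,0,0],[0,0.002,0,0,0],[0,0.002,0,0,0],[0,0.002,0,0,0]]';python3 look.py 13 
```

```text
time: 11.22
tool_pos: [0.5941, 0.0121, 0.3037]
tool_rot: [[0.28, -0.057, 0.958], [-0.96, -0.006, 0.28], [-0.01, -0.998, -0.056]]
force: [-10.7, -0.8, 27.8]
gripper_width: 0.0
t 11.22 P [0.5941 0.0121 0.3037] mach [-0.0638  0.0023  0.3037] yaw -0.002 F [-10.7  -0.8  27.8] w 0.0
```

```bash
python3 -m handwheel '[[0,-0.004,0,0,0],[0,-0.015,0,0,0],[0,-0.02,0,0,0],[0,-0.02,0,0,0],[0,-0.01,0,0,0]]';python3 -m handwheel '[[0,0,0,0,0],[0,0,0,0,0],[0,0,0,0,0],[0,0,0,0,0],[0,0,0,0,0]]' >/dev/null
python3 - <<'E'
from look import *
st()
for n in("wrist","scene"):
    im=vision.capture(n); cv2.imwrite(f"pics/{n}_14.png",cv2.resize(im,(800,600),interpolation=cv2.INTER_CUBIC))
c=vision.camera_info("wrist"); np.savez("cw14.npz",**{k:np.array(v) for k,v in c.items()}); st()
im=cv2.imread("pics/scene_14.png")[200:420,320:560]; cv2.imwrite("pics/scene_14c.png",cv2.resize(im,None,fx=2.5,fy=2.5,interpolation=cv2.INTER_CUBIC))
E
```

```text
time: 11.63
tool_pos: [0.5973, 0.0132, 0.3734]
tool_rot: [[0.28, -0.06, 0.958], [-0.96, -0.005, 0.28], [-0.012, -0.998, -0.059]]
force: [0.6, -0.3, 0.1]
gripper_width: 0.0006
t 12.05 P [0.5977 0.0135 0.3729] mach [-0.0599  0.0026  0.3729] yaw -0.0013 F [ 0.1 -0.4  0.5] w 0.0007
t 12.15 P [0.5977 0.0135 0.3731] mach [-0.0599  0.0026  0.3731] yaw -0.0012 F [ 0.  -0.3  0.4] w 0.0001
```

View pics/wrist_14.png

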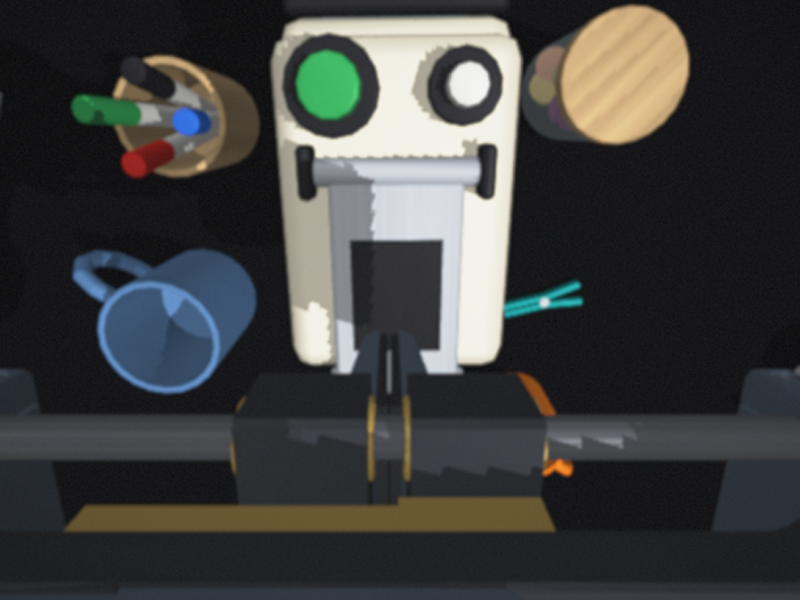

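View pics/scene_14c.png

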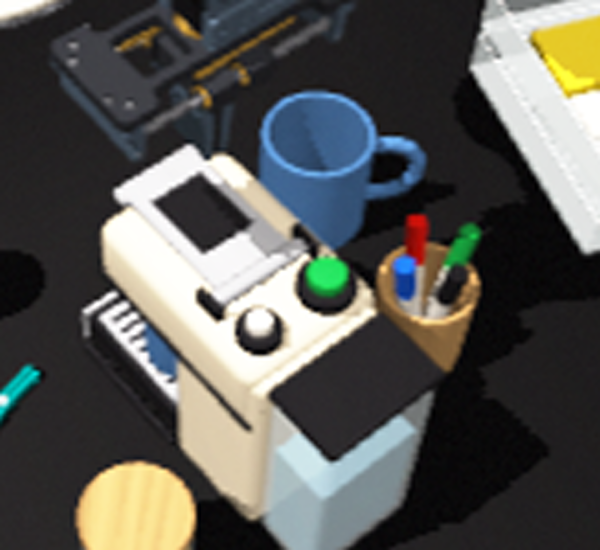

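```bash
python3 - <<'E'
from look import *
st(); C["wrist"]=dict(np.load("cw14.npz"))
for n,p in(("green",(328,85)),("white",(469,83))):
    X=hit("wrist",np.array(p)/1.5625,.233);print(n,X.round(4),inv(X).round(4))
p=s.x
# lever tip check from scene: predicted at a=0 / .1, in 800-px
for a in(0,.05,.1): print(a,[(proj("scene",M(p,L(a,.12,y,.003)))*1.5625).round(1) for y in(.033,-.033)])
q=monitor.get_state();R=np.array(q["tool_rot"]);P=np.array(q["tool_pos"])
tip=P+.078*R[:,1]; b=M(p,[p[3],p[4],.233]); print("tip",tip,"btn",b,"tool delta",R.T@(b-tip))
E
```

```text
t 12.15 P [0.5977 0.0135 0.3731] mach [-0.0599  0.0026  0.3731] yaw -0.0012 F [ 0.  -0.3  0.4] w 0.0001
green [0.6881 0.0685 0.233 ] [0.0423 0.0299 0.233 ]
white [0.7058 0.0105 0.233 ] [ 0.0429 -0.0308  0.233 ]
0 [array([394. , 257.5]), array([365. , 274.8])]
0.05 [array([394.1, 255.4]), array([365. , 272.8])]
0.1 [array([394.3, 253.5]), array([365.1, 270.9])]
tip [0.59319395 0.01320837 0.29518455] btn [0.68727698 0.06903258 0.233     ] tool delta [-0.0264668   0.05636981  0.10934729]
```

```bash
python3 -m handwheel '[[-0.005,0,0.018,0,0],[-0.006,0,0.024,0,0],[-0.006,0,0.024,0,0],[-0.006,0,0.024,0,0],[-0.0035,0,0.018,0,0]]';python3 -m handwheel '[[0,0.006,0,0,0],[0,0.008,0,0,0],[0,0.008,0,0,0],[0,0.006,0,0,0],[0,0,0,0,0]]'; python3 -m handwheel '[[0,0,0,0,0],[0,0,0,0,0],[0,0,0,0,0],[0,0,0,0,0],[0,0,0,0,0]]' >/dev/null
cat > d.py <<'E'
from look import *
st(); p=s.x
q=monitor.get_state();R=np.array(q["tool_rot"]);P=np.array(q["tool_pos"])
tip=P+.078*R[:,1]; b=M(p,[.042,.0303,.233]); print("tilt",R[:,1].round(3),"tip",tip.round(4),"tool delta",(R.T@(b-tip)).round(4))
E
python3 d.py; python3 look.py 15 scene wrist
```

```text
time: 12.57
tool_pos: [0.6943, 0.0695, 0.3662]
tool_rot: [[0.277, -0.061, 0.959], [-0.961, -0.005, 0.277], [-0.013, -0.998, -0.06]]
force: [0.9, -0.2, 0.2]
gripper_width: 0.0003
time: 12.98
tool_pos: [0.6932, 0.0705, 0.3325]
tool_rot: [[0.279, -0.065, 0.958], [-0.96, -0.005, 0.279], [-0.014, -0.998, -0.063]]
force: [-0.1, -0.4, -0.5]
gripper_width: 0.0004
t 13.4 P [0.6919 0.0692 0.3337] mach [0.0462 0.0295 0.3337] yaw -0.0042 F [ 0.2 -0.2 -0.4] w 0.0004
tilt [-0.064 -0.005 -0.998] tip [0.6869 0.0689 0.2558] tool delta [0.0005 0.0227 0.0021]
t 13.4 P [0.6919 0.0692 0.3337] mach [0.0462 0.0295 0.3337] yaw -0.0042 F [ 0.2 -0.2 -0.4] w 0.0004
```

View pics/scene_15.png

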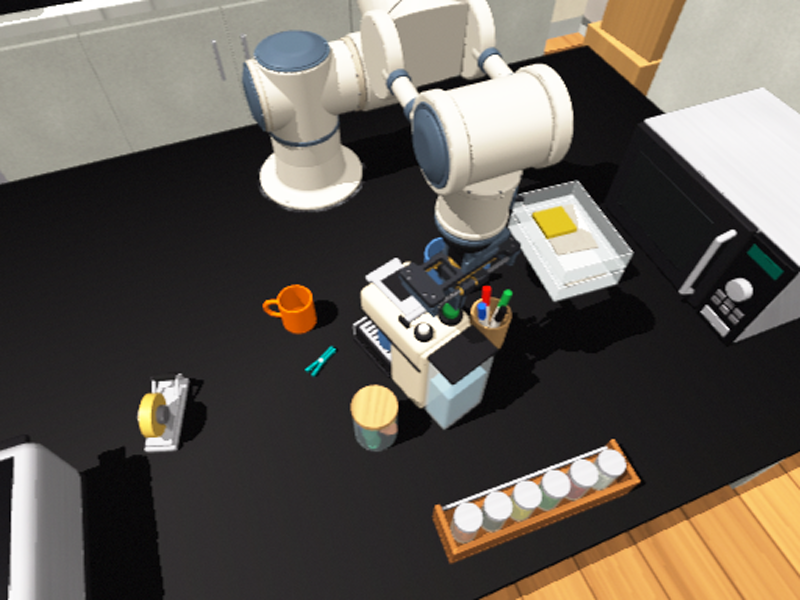

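View pics/wrist_15.png

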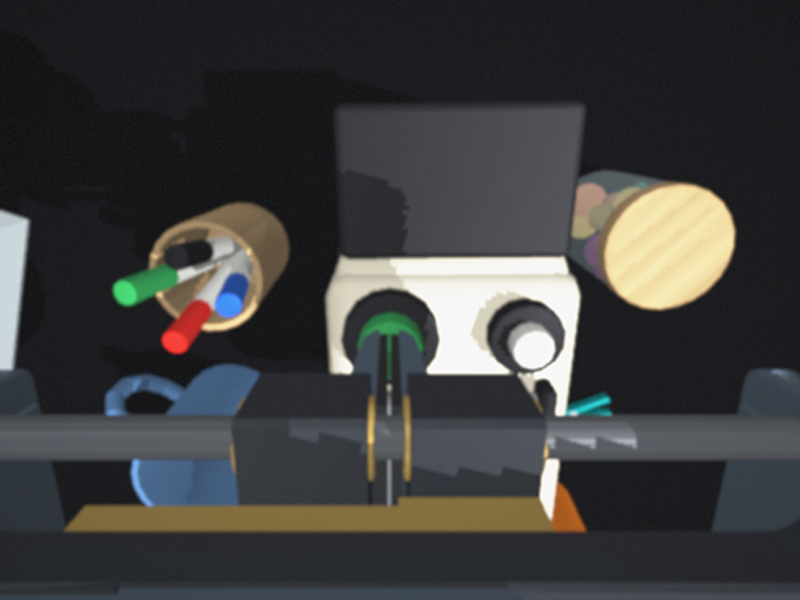

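```bash
python3 -m handwheel '[[0,0.005,0,0,0],[0,0.005,0,0,0],[0,0.004,0,0,0],[0,0.003,0,0,0],[0,0.002,0,0,0]]';python3 d.py;python3 -m handwheel '[[0,0.002,0,0,0],[0,0.002,0,0,0],[0,0.002,0,0,0],[0,0.002,0,0,0],[0,0.002,0,0,0]]';python3 d.py
```

```text
time: 13.92
tool_pos: [0.6911, 0.0693, 0.3133]
tool_rot: [[0.277, -0.063, 0.959], [-0.961, -0.005, 0.278], [-0.013, -0.998, -0.061]]
force: [3.2, 0.2, 2.5]
gripper_width: 0.0003
t 13.92 P [0.6911 0.0693 0.3133] mach [0.0454 0.0298 0.3133] yaw -0.004 F [3.2 0.2 2.5] w 0.0003
tilt [-0.063 -0.005 -0.998] tip [0.6862 0.0689 0.2354] tool delta [0.0005 0.0023 0.0016]
time: 14.33
tool_pos: [0.6909, 0.0693, 0.3096]
tool_rot: [[0.278, -0.056, 0.959], [-0.961, -0.005, 0.278], [-0.011, -0.998, -0.055]]
force: [-7.5, 0.1, 20.7]
gripper_width: 0.0005
t 14.33 P [0.6909 0.0693 0.3096] mach [0.0452 0.0298 0.3096] yaw -0.0039 F [-7.5  0.1 20.7] w 0.0005
tilt [-0.056 -0.005 -0.998] tip [0.6865 0.0689 0.2317] tool delta [ 0.0004 -0.0014  0.001 ]
```

```bash
python3 -m handwheel '[[0,0.002,0,0,0],[0,0.002,0,0,0],[0,0.002,0,0,0],[0,0.002,0,0,0],[0,0.002,0,0,0]]';python3 d.py; python3 look.py 16 wrist scene; python3 -c "
from station import monitor
s=monitor.get_state();print(s['wrist_torque'],s['force'])
import cv2
im=cv2.imread('pics/wrist_16.png')[250:450,280:600];cv2.imwrite('pics/w16c.png',cv2.resize(im,None,fx=2.5,fy=2.5))
im=cv2.imread('pics/scene_16.png')[220:380,340:540];cv2.imwrite('pics/s16c.png',cv2.resize(im,None,fx=3,fy=3))"
```

```text
time: 14.75
tool_pos: [0.6901, 0.0693, 0.3095]
tool_rot: [[0.278, -0.047, 0.959], [-0.961, -0.005, 0.278], [-0.008, -0.999, -0.046]]
force: [-6.7, -0.5, 21.0]
gripper_width: 0.0005
t 14.75 P [0.6901 0.0693 0.3095] mach [0.0445 0.0301 0.3095] yaw -0.0037 F [-6.7 -0.5 21. ] w 0.0005
tilt [-0.047 -0.005 -0.999] tip [0.6865 0.0689 0.2316] tool delta [ 0.0004 -0.0015  0.001 ]
t 14.75 P [0.6901 0.0693 0.3095] mach [0.0445 0.0301 0.3095] yaw -0.0037 F [-6.7 -0.5 21. ] w 0.0005
[-0.00770579  1.2996769  -0.02019158] [-5.97119470e+00  1.05268236e-02  2.14353531e+01]
```

View pics/w16c.png

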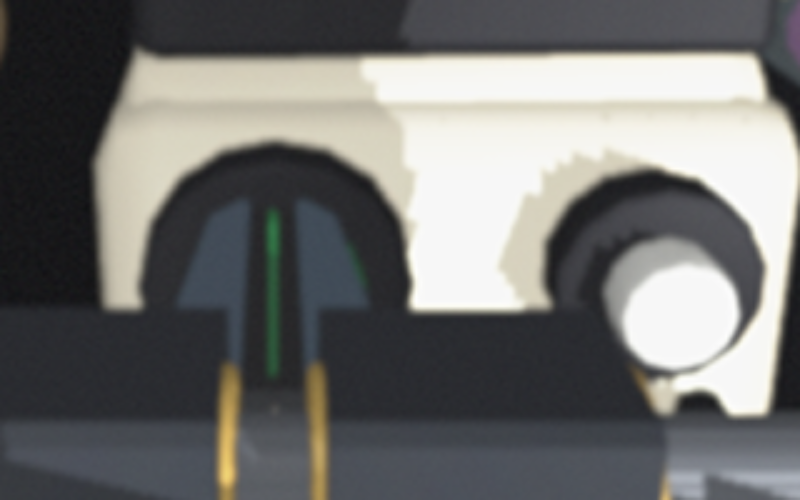

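View pics/s16c.png

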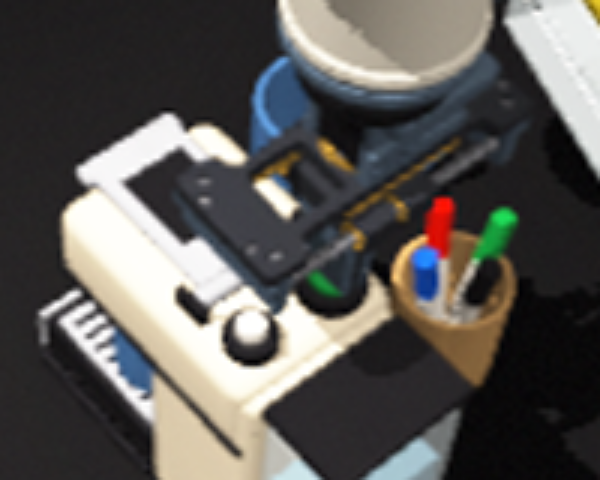

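```bash
python3 -m handwheel '[[0,-0.003,0,0,0],[0,-0.004,0,0,0],[0,-0.003,0,0,0],[0,0,0,0,0],[0,0,0,0,0]]';python3 d.py; for i in 1; do python3 -m handwheel '[[0,0.001,0,0,0],[0,0.001,0,0,0],[0,0.001,0,0,0],[0,0.001,0,0,0],[0,0,0,0,0]]'; done;python3 d.py; python3 -m handwheel '[[0,0.001,0,0,0],[0,0.001,0,0,0],[0,0,0,0,0],[0,0,0,0,0],[0,0,0,0,0]]'; python3 d.py;python3 -m handwheel '[[0,0.001,0,0,0],[0,0.001,0,0,0],[0,0,0,0,0],[0,0,0,0,0],[0,0,0,0,0]]'; python3 d.py
```

```text
time: 15.27
tool_pos: [0.6902, 0.0694, 0.3209]
tool_rot: [[0.278, -0.046, 0.959], [-0.961, -0.005, 0.278], [-0.008, -0.999, -0.046]]
force: [0.4, 0.3, 0.1]
gripper_width: 0.0005
t 15.27 P [0.6902 0.0694 0.3209] mach [0.0446 0.0301 0.3209] yaw -0.0037 F [0.4 0.3 0.1] w 0.0005
tilt [-0.046 -0.005 -0.999] tip [0.6866 0.069  0.243 ] tool delta [0.0005 0.0099 0.0015]
time: 15.68
tool_pos: [0.6899, 0.0693, 0.3151]
tool_rot: [[0.278, -0.048, 0.959], [-0.961, -0.005, 0.278], [-0.009, -0.999, -0.047]]
force: [0.9, 0.2, 0.6]
gripper_width: 0.0006
t 15.68 P [0.6899 0.0693 0.3151] mach [0.0443 0.0302 0.3151] yaw -0.0037 F [0.9 0.2 0.6] w 0.0006
tilt [-0.048 -0.005 -0.999] tip [0.6862 0.069  0.2372] tool delta [0.0006 0.0041 0.0016]
time: 16.1
tool_pos: [0.6899, 0.0694, 0.3133]
tool_rot: [[0.278, -0.047, 0.959], [-0.961, -0.005, 0.278], [-0.008, -0.999, -0.047]]
force: [-0.1, 0.6, 2.9]
gripper_width: 0.0003
t 16.1 P [0.6899 0.0694 0.3133] mach [0.0443 0.0302 0.3133] yaw -0.0036 F [-0.1  0.6  2.9] w 0.0003
tilt [-0.047 -0.005 -0.999] tip [0.6862 0.069  0.2354] tool delta [0.0006 0.0023 0.0015]
time: 16.52
tool_pos: [0.6899, 0.0693, 0.3116]
tool_rot: [[0.278, -0.046, 0.959], [-0.961, -0.005, 0.278], [-0.008, -0.999, -0.046]]
force: [0.1, 0.2, 3.7]
gripper_width: 0.0008
t 16.52 P [0.6899 0.0693 0.3116] mach [0.0442 0.0302 0.3116] yaw -0.0036 F [0.1 0.2 3.7] w 0.0008
tilt [-0.046 -0.005 -0.999] tip [0.6862 0.069  0.2337] tool delta [0.0006 0.0006 0.0014]
```

```bash
python3 -m handwheel '[[0,0.001,0,0,0],[0,0,0,0,0],[0,0,0,0,0],[0,0,0,0,0],[0,0,0,0,0]]'; python3 d.py;python3 -m handwheel '[[0,0.001,0,0,0],[0,0,0,0,0],[0,0,0,0,0],[0,0,0,0,0],[0,0,0,0,0]]'; python3 d.py; python3 -m handwheel '[[0,0.001,0,0,0],[0,0,0,0,0],[0,0,0,0,0],[0,0,0,0,0],[0,0,0,0,0]]'; python3 d.py; python3 -m handwheel '[[0,0.004,0,0,0],[0,0.004,0,0,0],[0,0.004,0,0,0],[0,0.004,0,0,0],[0,0.004,0,0,0]]'; python3 d.py;  python3 - <<'E'
from station import monitor
for i in range(1):
    s=monitor.get_state();print(s['wrist_torque'],s['force'])
E
```

```text
time: 16.93
tool_pos: [0.6899, 0.0693, 0.3108]
tool_rot: [[0.278, -0.046, 0.959], [-0.961, -0.005, 0.278], [-0.008, -0.999, -0.046]]
force: [-0.9, 0.3, 5.2]
gripper_width: 0.0003
t 16.93 P [0.6899 0.0693 0.3108] mach [0.0442 0.0302 0.3108] yaw -0.0037 F [-0.9  0.3  5.2] w 0.0003
tilt [-0.046 -0.005 -0.999] tip [0.6863 0.0689 0.2329] tool delta [ 0.0005 -0.0002  0.0013]
time: 17.35
tool_pos: [0.6898, 0.0693, 0.31]
tool_rot: [[0.278, -0.046, 0.959], [-0.961, -0.005, 0.278], [-0.008, -0.999, -0.045]]
force: [-1.2, 0.7, 4.5]
gripper_width: 0.0004
t 17.35 P [0.6898 0.0693 0.31  ] mach [0.0442 0.0302 0.31  ] yaw -0.0036 F [-1.2  0.7  4.5] w 0.0004
tilt [-0.046 -0.005 -0.999] tip [0.6863 0.069  0.2321] tool delta [ 0.0005 -0.001   0.0013]
time: 17.77
tool_pos: [0.6897, 0.0693, 0.3102]
tool_rot: [[0.278, -0.045, 0.96], [-0.961, -0.005, 0.278], [-0.008, -0.999, -0.044]]
force: [-0.4, 0.4, 4.4]
gripper_width: 0.0005
t 17.77 P [0.6897 0.0693 0.3102] mach [0.0441 0.0302 0.3102] yaw -0.0037 F [-0.4  0.4  4.4] w 0.0005
tilt [-0.045 -0.005 -0.999] tip [0.6863 0.069  0.2323] tool delta [ 0.0005 -0.0008  0.0013]
time: 18.18
tool_pos: [0.6889, 0.0694, 0.3089]
tool_rot: [[0.279, -0.029, 0.96], [-0.96, -0.005, 0.279], [-0.003, -1.0, -0.029]]
force: [-16.9, -1.0, 45.6]
gripper_width: 0.0006
t 18.18 P [0.6889 0.0694 0.3089] mach [0.0433 0.0305 0.3089] yaw -0.0034 F [-16.9  -1.   45.6] w 0.0006
tilt [-0.029 -0.005 -1.   ] tip [0.6866 0.069  0.231 ] tool delta [ 0.0005 -0.0021  0.0009]
[-0.13267007  3.13589421  0.04394957] [-16.94123847  -1.02332608  45.62222728]
```

```bash
python3 -m handwheel '[[0,-0.006,0,0,0],[0,-0.01,0,0,0],[0,-0.02,0,0,0],[0,-0.03,0,0,0],[0,-0.03,0,0,0]]';python3 -m handwheel '[[0,-0.02,-0.03,0,0],[0,-0.01,-0.035,0,0],[0,0,-0.035,0,0],[0,0,-0.035,0,0],[0,0,-0.03,0,0]]'; python3 -m handwheel '[[0,0,-0.03,0,0],[0,0,-0.03,0,0],[0,0,-0.015,0,0],[0,0,0,0,0],[0,0,0,0,0]]' ; python3 look.py 17 wrist scene top; python3 -c "
import cv2
im=cv2.imread('pics/scene_17.png')[200:420,320:560]; cv2.imwrite('pics/s17c.png',cv2.resize(im,None,fx=2.5,fy=2.5,interpolation=cv2.INTER_CUBIC))"
```

```text
time: 18.6
tool_pos: [0.6893, 0.0698, 0.4029]
tool_rot: [[0.279, -0.039, 0.96], [-0.96, -0.005, 0.279], [-0.006, -0.999, -0.039]]
force: [-0.2, -0.4, 0.3]
gripper_width: 0.0003
time: 19.02
tool_pos: [0.5323, 0.0239, 0.4433]
tool_rot: [[0.28, -0.033, 0.959], [-0.96, -0.005, 0.28], [-0.004, -0.999, -0.033]]
force: [-0.5, -0.9, 0.5]
gripper_width: 0.0003
time: 19.43
tool_pos: [0.4512, 0.0012, 0.4465]
tool_rot: [[0.279, -0.034, 0.96], [-0.96, -0.006, 0.279], [-0.004, -0.999, -0.034]]
force: [-0.2, -0.4, 0.8]
gripper_width: 0.0006
t 19.43 P [0.4512 0.0012 0.4465] mach [-0.204   0.0321  0.4465] yaw -0.0029 F [-0.2 -0.4  0.8] w 0.0006
```

View pics/wrist_17.png

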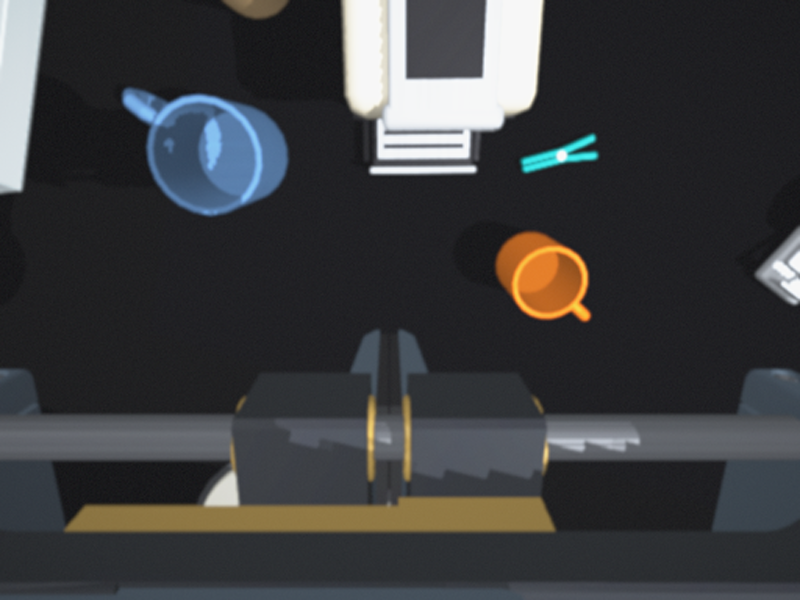

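View pics/s17c.png

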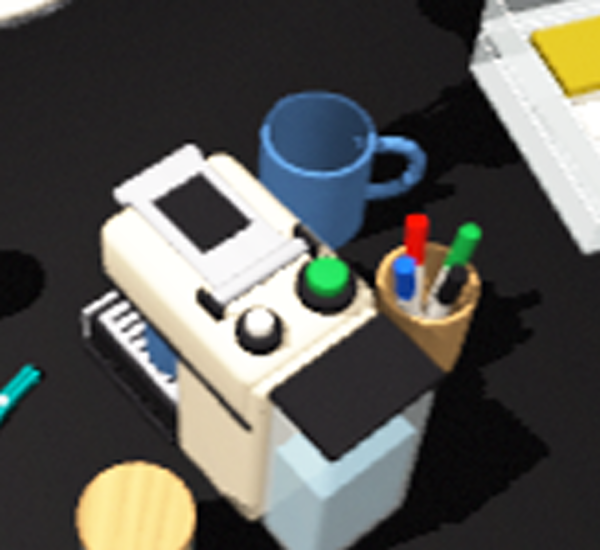

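View pics/top_17.png

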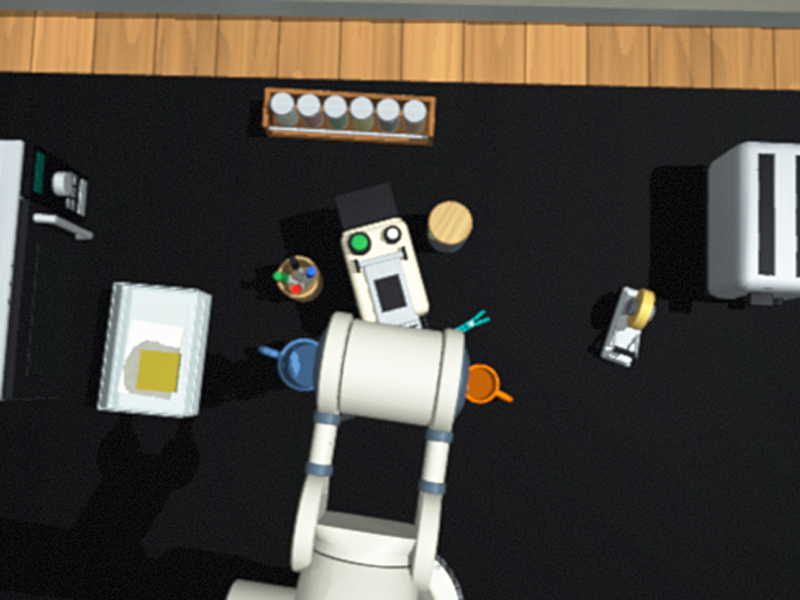

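```bash
python3 -c "
from station import r
print(r.sign_off())"
```

```text
the job is handed in; nothing more can be done
None
```

The coffee is started, in the order you asked. All pushing and pressing was with closed fingertips, and I handed the job in at about 19.5 s.

- **Tray:** I pushed it in until it hit a hard stop of about 17 N, and a second push stopped at the same place. The wrist torque puts that contact at the fingertips. The wrist camera measured the tray front at −149.5 mm, where home is −150 mm. An earlier reading of −156 mm was taken while the arm was still coasting, so I discarded it. The mug stayed upright on the tray.
- **Lever:** I pushed it down until it hit a hard stop at 28 N. In the scene picture its nose matches the shut angle to within about 0.02 rad.
- **Green button:** I pressed it only after the lever was shut, twice, because I doubted the first press. Each press stopped hard. On the second, slower one the spring rose from about 3 to 5 N, and I pushed to 46 N at the stop. The last pictures show it sprung back up.
- **Surroundings:** The white button was not touched, nothing else appears moved, and the arm was clear of everything at the end.

**One disagreement:** the button's contact and stop heights both read about 4 mm higher than stated. The travel was still about 6 mm, so I judged it fully pressed, but I had no direct reading of the button.

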